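# Start the timer of the oblong tray

### The arm

A 6-joint arm with a two-finger parallel gripper is mounted at the origin on the work surface. World frame = base frame: x ahead of the robot, y to its left, z up, the work surface at z = 0. Lengths are in mm, angles in rad, forces in N, time in s.
With the tool pointing down it reaches from about 225 to 875 mm from the base axis. Payload 3.4 kg.
Tool frame: the origin (TCP) lies at the very end of the fingers, on their centre line; the grasp point (between the pads) lies 19 mm behind it; z points along the fingers, y is the direction in which the jaws open and shut (so a half turn about z gives the same grasp; the last joint's range is limited). The gripper opens to 85 mm and grips with 20 to 120 N. Pads are 22 mm wide; open, the fingers measure 114 mm over their backs; the gripper's body (76 mm by 85 mm) begins 54 mm behind the grasp point. The pads swing forward as they close: fully open they stand 13 mm farther back than shut.
Start: joints at [1.221, 0.276, 1.505, -0, 1.361, -0.121], TCP at [130.43, 560.045, 231.328] pointing down, gripper open.
Joint ranges: [-2.89, 2.89], [-0.75, 2.08], [0.22, 2.7], [-1.18, 4.32], [0.11, 2.71], [-2.7, 2.7]. Speed limits (rad/s): [2.57, 2.57, 3.14, 3.14, 3.14, 3.14].

### API

Orientations are given as a unit quaternion [w, x, y, z].
In Python, from workcell import ctrl gives the robot as it stands. The module is installed in compiled form; this text tells all that it offers.
- The arm moves only by the tool move_arm, never from a script. Its argument "targets" is a list of rows, each an object with "offset": the shift along the world's x, y, z in mm, a list of three; "dr": the turn, a rotation vector about the world's x, y, z in rad, a list of three. A call has 1 to 20 rows; each row shifts and turns the commanded pose from where the row before left it; what a row does not reach is not made up. A row lasts 1/10 s, in which the tool goes at most 50 mm and 8.59 degrees, less where a joint would pass 70% of its speed; a pose out of reach is approached as far as the arm can. A call is refused whole if a number of a shift passes 50 or a number of a turn 0.15, either way. A call with a gripper value outside its range is refused whole. "fingers" is the gripper's target within -1 to 1 (shut at 1, half-way at 0, fully open at -1), set as the call begins (left out, the last holds). The fingers move at their own pace and stop on an object; the grip force is fixed at half the most. Time passes only in rows, so rows that do not move let the fingers close. It gives the time, the measured TCP pose, the force and the opening at its end, in the units of the state.
- ctrl.read_state(): the state, without advancing time (a new reading comes with each control period).
- ctrl.snapshot(name): name is "scene" or "top" or "wrist"; returns a dict with "frame" (420x560x3 uint8, red, green, blue), "intrinsics" (3x3 intrinsics, pixels), "dist" ([k1, k2, p1, p2, k3] as OpenCV has them; the pictures are not rectified), "cam_to_world" (4x4, takes a point from camera to world coordinates); the wrist camera has in their place "T_tool_cam" (4x4, takes a point from camera to tool coordinates, whose origin is the TCP and whose axes are the flange's). Camera axes: x right, y down, z forward; pixel columns grow to the right and rows downward; lengths in mm; the calibration is good to about 2 mm. A picture is of the moment at which its call begins: read the wrist's pose just before it. There is no depth.
- ctrl.sign_off(): hands the job in, once; it reports no verdict.
The state is a dict: "clock": time; "joints": joint angles; "dq": joint speeds; "joint_torque": joint torques, N m; "tool_pos": TCP position; "tool_rot": TCP orientation; "wrist_force": force on the tool from outside, world axes, zero at the start; "moment": the same for the moment, N m; "width": finger opening in mm.
Only numpy, scipy, OpenCV 4.12 (cv2) and the standard library are available. Lean on these libraries where they do the work, as an engineer would, in place of code of your own. Each camera call takes 0.05 s, during which the arm holds its last target.

### The job

Restart the bench timer that lies in front of the oblong foil tray: with the fingertips press its round clear key all the way down and let it up, then press its hinged start flap down flat, where it stays, and draw back. Press gently, do not pick the timer up or push it out of its place, and leave the other two timers, the pans and the things around untouched.

Things in the scene. Friction and masses are not known exactly. Their poses are not given: they have to be found in the camera images.
- pan_tray: The oblong foil tray: rectangular, 134 mm (its x) by 194 mm (its y), 30 mm high, with a flat baked loaf in it, 0.4 kg, loose. Origin: centre of its underside, on the counter; z up. The only rectangular one among the pans; its -x side, nearest the robot, is its front.
- pan_round_a: Round foil pan A, 177 mm across, 30 mm high, with a round loaf, 0.4 kg, loose. Origin: centre of its underside.
- pan_round_b: Round foil pan B, 177 mm across, 30 mm high, with a round loaf, 0.4 kg, loose. Origin: centre of its underside.
- timer_tray: Bench timer in front (robot side) of the oblong tray, about 165 mm from the pan's centre. White case 76 mm (x) by 126 mm (y), flat top at 30 mm, 0.35 to 0.6 kg, loose. Origin: centre of underside; x away from the robot, y left, z up (yaw up to 0.42). On top: round grey clear key at right, square grey hinged start flap at left, display at the far side. The three timers are alike.
- key_tray (a joint): Clear key of that timer: round, 24 mm across, centre at x -12, y -40 mm in the timer's frame, top 39 mm above the counter when up. Value in m: 0 up, 0.006 fully down. Moves from about 1.2 N, fully down at about 4 N, springs back up.
- flap_tray (a joint): Start flap of that timer: 42 (x) by 44 (y) by 5 mm, centred at y +30 mm, hinge line at x +10 mm, 33.5 mm up; free edge towards the robot. Value in rad: 0 to 0.05 at the start (edge raised, 17 degrees), 0.3 pressed flat (top level, 36 mm up). No spring: friction, about 1.7 N at the edge, 3.3 N half-way; stays where left.
- timer_round_a: Bench timer in front (robot side) of one of the two round pans (round pan A), about 165 mm from the pan's centre. White case 76 mm (x) by 126 mm (y), flat top at 30 mm, 0.35 to 0.6 kg, loose. Origin: centre of underside; x away from the robot, y left, z up (yaw up to 0.42). On top: round grey clear key at right, square grey hinged start flap at left, display at the far side. The three timers are alike.
- key_round_a (a joint): Clear key of that timer: round, 24 mm across, centre at x -12, y -40 mm in the timer's frame, top 39 mm above the counter when up. Value in m: 0 up, 0.006 fully down. Moves from about 1.2 N, fully down at about 4 N, springs back up.
- flap_round_a (a joint): Start flap of that timer: 42 (x) by 44 (y) by 5 mm, centred at y +30 mm, hinge line at x +10 mm, 33.5 mm up; free edge towards the robot. Value in rad: 0 to 0.05 at the start (edge raised, 17 degrees), 0.3 pressed flat (top level, 36 mm up). No spring: friction, about 1.7 N at the edge, 3.3 N half-way; stays where left.
- timer_round_b: Bench timer in front (robot side) of the other round pan (round pan B), about 165 mm from the pan's centre. White case 76 mm (x) by 126 mm (y), flat top at 30 mm, 0.35 to 0.6 kg, loose. Origin: centre of underside; x away from the robot, y left, z up (yaw up to 0.42). On top: round grey clear key at right, square grey hinged start flap at left, display at the far side. The three timers are alike.
- key_round_b (a joint): Clear key of that timer: round, 24 mm across, centre at x -12, y -40 mm in the timer's frame, top 39 mm above the counter when up. Value in m: 0 up, 0.006 fully down. Moves from about 1.2 N, fully down at about 4 N, springs back up.
- flap_round_b (a joint): Start flap of that timer: 42 (x) by 44 (y) by 5 mm, centred at y +30 mm, hinge line at x +10 mm, 33.5 mm up; free edge towards the robot. Value in rad: 0 to 0.05 at the start (edge raised, 17 degrees), 0.3 pressed flat (top level, 36 mm up). No spring: friction, about 1.7 N at the edge, 3.3 N half-way; stays where left.
- key_top_tray (a point): Centre of the top face of the clear key of the tray's timer: 39 mm above the counter when up, 33 mm when fully down.
- flap_edge_tray (a point): Middle of the free edge (robot side) of the start flap of the tray's timer, on its upper face: about 48 mm above the counter when raised, 36 mm when pressed flat.
- oil: Green glass oil bottle, 60 mm across, 190 mm high, standing to the left of the work. Origin: centre of its underside.
- shaker: Small glass seasoning jar with a steel cap, 46 mm across, 75 mm high, standing between the robot and the timers. Origin: centre of its underside.
- brush: Pastry brush lying to the right of the work. Origin: underside of its middle.

How it is judged (in metres and radians):
On the way, in this order (a step that is already met when the one before it is completed fails the run):
1. the clear key of the tray's timer is pressed down (at least 4 of its 6 mm) while its start flap is still raised (value of joint key_tray above 0.004 m and value of joint flap_tray below 0.12 rad), for 0.05 s.
2. the clear key is let up again, the flap still raised (value of joint key_tray below 0.0015 m and value of joint flap_tray below 0.12 rad), for 0.1 s.
3. the start flap of the tray's timer is pressed down flat (0.25 rad or more), the clear key up (value of joint flap_tray above 0.25 rad and value of joint key_tray below 0.0015 m), for 0.1 s.
At the end, for the whole second after the job is handed in: The tray timer's start flap is down (0.25 of 0.3 rad or more) and its clear key up (within 1.5 mm); the other timers' keys are up and their flaps raised (under 0.1 rad); timers (flat, at rest), pans, bottle, jar and brush are within 20 mm of where they began (all of step 3 and distance of each of timer_tray, timer_round_a, timer_round_b, pan_tray, pan_round_a, pan_round_b, oil, shaker, brush from where it was at the start of the episode below 0.02 m and angle between each of timer_tray, timer_round_a, timer_round_b's own z axis and vertical below 0.05 rad and linear speed of timer_tray below 0.02 m/s and value of joint each of key_round_a, key_round_b below 0.0015 m and value of joint each of flap_round_a, flap_round_b below 0.1 rad); the robot touches nothing.
It fails at once if another timer's key or flap is pressed (value of joint any of key_round_a, key_round_b above 0.003 m or value of joint any of flap_round_a, flap_round_b above 0.1 rad).
It fails at once if the timer is lifted, tipped or pushed out of its place (over 10 mm up, 0.12 rad, or 25 mm) (height (world z) of timer_tray above 0.01 m or angle between timer_tray's own z axis and vertical above 0.12 rad or distance of timer_tray from where it was at the start of the episode above 0.025 m).
It fails at once if the robot presses on the timer with more than 25 N (contact force between any of the fingers, the arm and timer_tray above 25 N).
It fails at once if the robot touches a pan, another timer or a bystander with more than 1 N (contact force between any of the fingers, the arm and pan_tray above 1 N or contact force between any of the fingers, the arm and pan_round_a above 1 N or contact force between any of the fingers, the arm and pan_round_b above 1 N or contact force between any of the fingers, the arm and oil above 1 N or contact force between any of the fingers, the arm and shaker above 1 N or contact force between any of the fingers, the arm and brush above 1 N or contact force between any of the fingers, the arm and timer_round_a above 1 N or contact force between any of the fingers, the arm and timer_round_b above 1 N).
It fails at once if a pan, another timer or a bystander is shifted by more than 20 mm (distance of any of pan_tray, pan_round_a, pan_round_b, oil, shaker, brush, timer_round_a, timer_round_b from where it was at the start of the episode above 0.02 m).
It also fails if it takes over 38 s, if anything falls off the work surface, if the arm or the gripper's body presses on something with over 40 N, if the wrist force passes 120 N, or if a joint passes its speed limit or range.

## Working session

There is one attempt and no reset: what is moved stays moved. The work goes in short steps, Python scripts to look and compute and a tool call to move; the robot and the scene stay as the last step left them, time stands still between calls to the robot, and variables do not carry over. Pictures are saved under pics/ and viewed, and the job is handed in when it is done.

Besides the shell and the picture viewer there is one more tool, called in YAML: its name, and indented under it one key for each argument. move_arm: Moves the arm, as the interface text tells. Its arguments: {"type":"object","properties":{"targets":{"type":"array","items":{"type":"object","properties":{"offset":{"type":"array","items":{"type":"number"}},"dr":{"type":"array","items":{"type":"number"}}}}},"fingers":{"type":"number"}},"required":["targets"]}

```bash
mkdir -p pics
python3 - <<'E'
from workcell import ctrl
import cv2,numpy as np
s=ctrl.read_state();print(s['clock'],s['tool_pos'],s['tool_rot'],s['width'],s['wrist_force'])
for n in("scene","top"):
    d=ctrl.snapshot(n);cv2.imwrite(f"pics/{n}0.png",d["frame"][:,:,::-1]);print(n,np.round(d["intrinsics"],1).tolist(),d["dist"],np.round(d["cam_to_world"],4).tolist())
    np.savez(f"{n}0.npz",f=d["frame"],K=d["intrinsics"],D=d["dist"],T=d["cam_to_world"])
E
```

```text
0.0 [130.24109544 559.49619096 230.43783292] [-2.13696276e-04  1.14163970e-01  9.93461494e-01 -8.96204266e-04] 85.4315823771846 [0.53838697 0.03830183 0.01615683]
scene [[384.2, 0.0, 267.9], [0.0, 384.2, 211.6], [0.0, 0.0, 1.0]] [-0.04027213  0.          0.          0.          0.        ] [[-0.4987, 0.5692, -0.6536, 1327.247], [0.8667, 0.3379, -0.367, 419.7799], [0.0119, -0.7495, -0.6619, 843.0093], [0.0, 0.0, 0.0, 1.0]]
top [[425.9, 0.0, 278.9], [0.0, 425.9, 216.7], [0.0, 0.0, 1.0]] [-0.09249685  0.          0.          0.          0.        ] [[0.0015, -0.9913, 0.1315, 422.6946], [-0.9999, -0.0032, -0.0124, 6.0335], [0.0127, -0.1314, -0.9912, 1112.498], [0.0, 0.0, 0.0, 1.0]]
```

View pics/scene0.png

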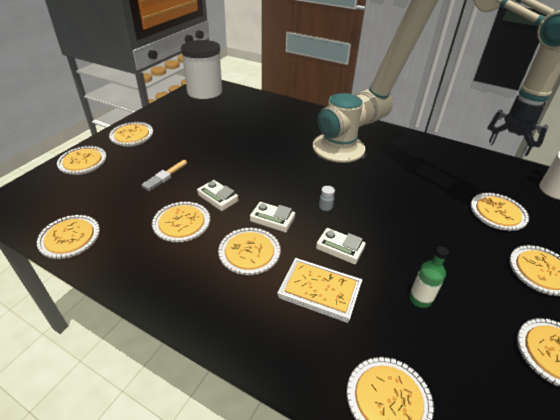

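View pics/top0.png

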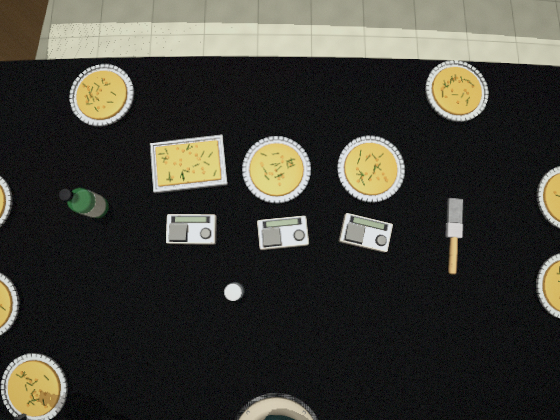

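The scene view shows the oblong tray at about (320,288) with its timer at (340,244). In the top view the tray is at (188,163) and its timer at (191,229), with the flap at (178,233) and the key at (206,233). The jar is at (233,292) and the bottle at about (88,203). Next I'll measure the timer.

```bash
cat > h.py <<'E'
import numpy as np,cv2
def ray(px,K,D,T,z):
    u=cv2.undistortPoints(np.array(px,float).reshape(-1,1,2),K,D).reshape(-1,2)
    d=np.c_[u,np.ones(len(u))]@T[:3,:3].T; o=T[:3,3]
    return o+d*((z-o[2])/d[:,2])[:,None]
E
python3 - <<'E'
import numpy as np,cv2
from h import ray
d=np.load("top0.npz");f=d['f'];K,D,T=d['K'],d['D'],d['T']
x0,y0=155,200;c=f[y0:260,x0:230]
big=cv2.resize(c[:,:,::-1],None,fx=10,fy=10,interpolation=cv2.INTER_CUBIC);cv2.imwrite("pics/top_zoom.png",big)
g=c.min(2);n,l,s,ce=cv2.connectedComponentsWithStats((g>60).astype(np.uint8))
i=1+s[1:,4].argmax();print(s[i],ce[i]+[x0,y0])
cn,_=cv2.findContours((l==i).astype(np.uint8),cv2.RETR_EXTERNAL,cv2.CHAIN_APPROX_NONE)
P=ray(cn[0].reshape(-1,2)+[x0,y0],K,D,T,30)
r=cv2.minAreaRect(P[:,:2].astype(np.float32));print(r)
print('key',ray([[206,233]],K,D,T,39),'flap',ray([[178,233]],K,D,T,40))
print('shaker',ray([[233,292]],K,D,T,75))
d=np.load("scene0.npz");f=d['f']
cv2.imwrite("pics/scene_zoom.png",cv2.resize(f[215:275,305:380,::-1],None,fx=10,fy=10,interpolation=cv2.INTER_CUBIC))
E
```

```text
[  11   14   51   31 1475] [191.04542373 228.35864407]
((533.956787109375, 218.13914489746094), (77.1009292602539, 129.38027954101562), 0.17519450187683105)
key [[522.81952911 177.13560441  39.        ]] flap [[522.42682022 248.2277925   40.        ]]
shaker [[377.05131262 103.30545434  75.        ]]
```

View pics/top_zoom.png

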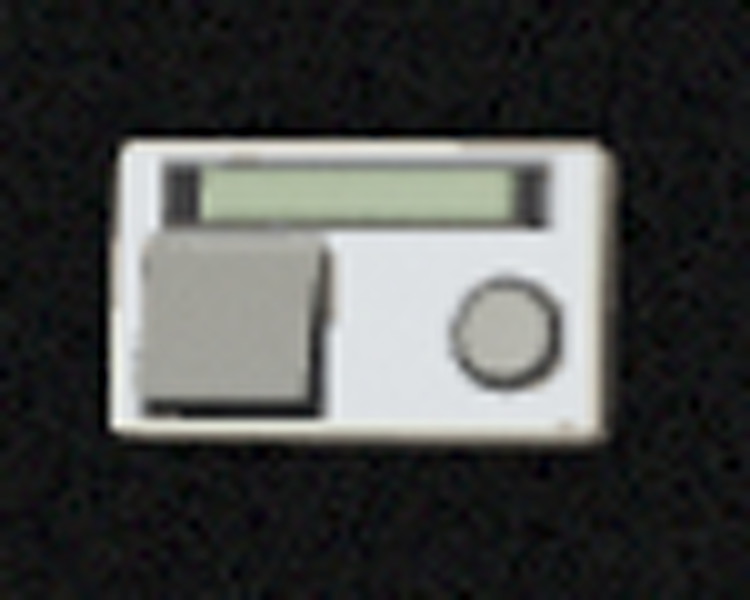

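View pics/scene_zoom.png

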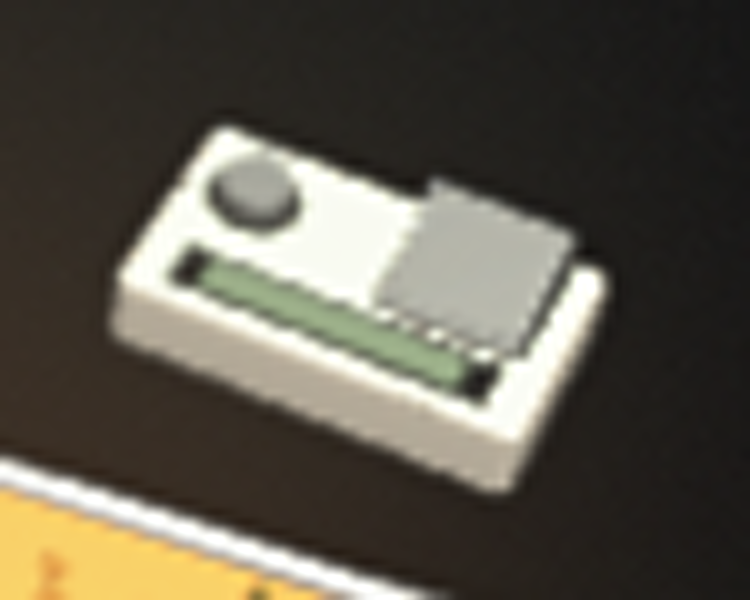

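Top zoom: the case is square to the axes, with the key at about (205.2,232.8) px and the flap raised. That puts the timer at about (534,218), the key at about (522,178) and the flap edge at about (504,248). I'll shut the fingers and approach above the key.

move_arm:
  targets:
    - {"offset": [28, -27, -5]}
    - {"offset": [28, -27, -5]}
    - {"offset": [28, -27, -5]}
    - {"offset": [28, -27, -5]}
    - {"offset": [28, -27, -5]}
    - {"offset": [28, -27, -5]}
    - {"offset": [28, -27, -5]}
    - {"offset": [28, -27, -5]}
    - {"offset": [28, -27, -5]}
    - {"offset": [28, -27, -5]}
    - {"offset": [28, -27, -5]}
    - {"offset": [28, -27, -5]}
    - {"offset": [28, -27, -5]}
    - {"offset": [28, -27, -5]}
    - {"offset": [0, 0, 0]}
    - {"offset": [0, 0, 0]}
  fingers: 1

```text
invalid input
```

```bash
cat > w.py <<'E'
from workcell import ctrl
import cv2,numpy as np,sys
from scipy.spatial.transform import Rotation as R
s=ctrl.read_state();d=ctrl.snapshot("wrist")
q=s['tool_rot'];M=np.eye(4);M[:3,:3]=R.from_quat([q[1],q[2],q[3],q[0]]).as_matrix();M[:3,3]=s['tool_pos']
T=M@d['T_tool_cam'];n=sys.argv[1]
cv2.imwrite(f"pics/{n}.png",d['frame'][:,:,::-1]);np.savez(f"{n}.npz",f=d["frame"],K=d["intrinsics"],D=d["dist"],T=T)
print(s['clock'],np.round(s['tool_pos'],1),np.round(q,3),np.round(s['wrist_force'],2),s['width']);print(np.round(T,2))
E
python3 w.py w1
```

```text
0.1 [130.3 559.6 230.5] [-0.     0.114  0.993 -0.001] [ 0.78  0.27 -0.16] 85.74010208224321
[[ 2.3000e-01  9.2000e-01  3.1000e-01  5.3230e+01]
 [ 9.7000e-01 -2.1000e-01 -7.0000e-02  5.7835e+02]
 [-0.0000e+00  3.2000e-01 -9.5000e-01  3.7323e+02]
 [ 0.0000e+00  0.0000e+00  0.0000e+00  1.0000e+00]]
```

View pics/w1.png

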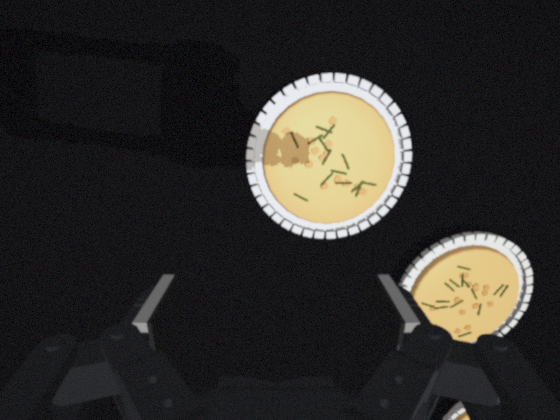

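The move was refused, so the arm hasn't moved; the wrist picture shows the open fingers and spare pans at the start pose. I'll retry with "dr" given in each row.

move_arm:
  targets:
    - {"offset": [28, -27, -5], "dr": [0, 0, 0]}
    - {"offset": [28, -27, -5], "dr": [0, 0, 0]}
    - {"offset": [28, -27, -5], "dr": [0, 0, 0]}
    - {"offset": [28, -27, -5], "dr": [0, 0, 0]}
    - {"offset": [28, -27, -5], "dr": [0, 0, 0]}
    - {"offset": [28, -27, -5], "dr": [0, 0, 0]}
    - {"offset": [28, -27, -5], "dr": [0, 0, 0]}
    - {"offset": [28, -27, -5], "dr": [0, 0, 0]}
    - {"offset": [28, -27, -5], "dr": [0, 0, 0]}
    - {"offset": [28, -27, -5], "dr": [0, 0, 0]}
    - {"offset": [28, -27, -5], "dr": [0, 0, 0]}
    - {"offset": [28, -27, -5], "dr": [0, 0, 0]}
    - {"offset": [28, -27, -5], "dr": [0, 0, 0]}
    - {"offset": [28, -27, -5], "dr": [0, 0, 0]}
    - {"offset": [0, 0, 0], "dr": [0, 0, 0]}
    - {"offset": [0, 0, 0], "dr": [0, 0, 0]}
  fingers: 1

```text
clock: 1.75
tool_pos: [522.4, 181.4, 160.7]
tool_rot: [-0.001, 0.115, 0.993, -0.0]
wrist_force: [-0.2, 0.7, 1.3]
width: -0.5
```

```bash
python3 w.py w2
```

```text
1.75 [522.4 181.4 160.7] [-0.001  0.115  0.993 -0.   ] [-0.24  0.66  1.26] -0.5102366343712056
[[ 2.3000e-01  9.2000e-01  3.1000e-01  4.4561e+02]
 [ 9.7000e-01 -2.2000e-01 -7.0000e-02  2.0007e+02]
 [ 0.0000e+00  3.1000e-01 -9.5000e-01  3.0349e+02]
 [ 0.0000e+00  0.0000e+00  0.0000e+00  1.0000e+00]]
```

View pics/w2.png

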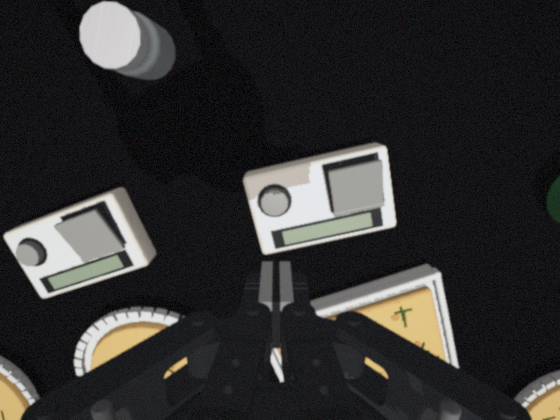

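The wrist view shows the tray's timer with the key at about (275,200), the flap at roughly (328–384, 160–214) and the shut fingertips at (275,265). I'll cast these onto their planes.

Run:
```python
import numpy as np,cv2
from h import ray
d=np.load("w2.npz");f=d['f'];a=[d['K'],d['D'],d['T']]
cv2.imwrite("pics/w2z.png",cv2.resize(f[135:265,235:405,::-1],None,fx=4.5,fy=4.5,interpolation=cv2.INTER_CUBIC))
print('case corners',ray([[245,178],[385,145],[396,226],[265,254]],*a,30))
print('key',ray([[275,200]],*a,39)); print('flap edge corners',ray([[325,168],[380,158]],*a,48)); print('hinge',ray([[331,214],[384,205]],*a,36))
```

```text
case corners [[497.29085494 161.07107721  30.        ]
 [496.63578026 281.84571204  30.        ]
 [570.88263755 282.34017537  30.        ]
 [570.45126917 160.64730338  30.        ]]
key [[519.65909745 182.12293406  39.        ]]
flap edge corners [[500.55467045 227.2751882   48.        ]
 [502.50249829 271.1962644   48.        ]]
hinge [[543.85700754 226.23468425  36.        ]
 [546.33194354 272.48743926  36.        ]]
```

View pics/w2z.png

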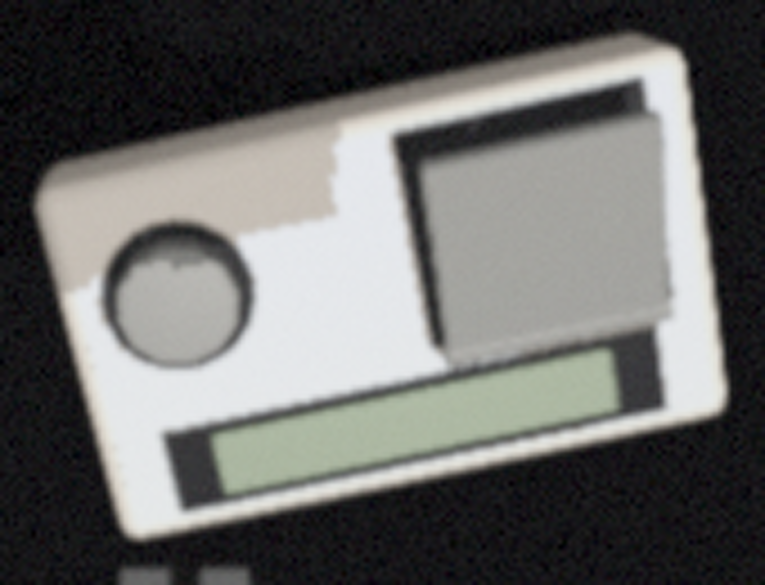

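The key comes out at about (523,181), so the TCP is already over it. Descending to about z 49.

move_arm:
  targets:
    - {"offset": [0, -1, -16], "dr": [0, 0, 0]}
    - {"offset": [0, 0, -16], "dr": [0, 0, 0]}
    - {"offset": [0, 0, -16], "dr": [0, 0, 0]}
    - {"offset": [0, 0, -16], "dr": [0, 0, 0]}
    - {"offset": [0, 0, -16], "dr": [0, 0, 0]}
    - {"offset": [0, 0, -16], "dr": [0, 0, 0]}
    - {"offset": [0, 0, -10], "dr": [0, 0, 0]}
    - {"offset": [0, 0, -6], "dr": [0, 0, 0]}
    - {"offset": [0, 0, 0], "dr": [0, 0, 0]}
    - {"offset": [0, 0, 0], "dr": [0, 0, 0]}

```text
clock: 2.8
tool_pos: [522.7, 181.4, 49.8]
tool_rot: [0.0, 0.114, 0.993, 0.0]
wrist_force: [0.1, -0.9, -0.2]
width: 0.0
```

```bash
python3 w.py w3
python3 - <<'E'
from workcell import ctrl
import cv2
f=ctrl.snapshot("scene")["frame"];cv2.imwrite("pics/s3.png",cv2.resize(f[190:275,290:390,::-1],None,fx=7,fy=7,interpolation=cv2.INTER_CUBIC))
E
```

```text
2.8 [522.7 181.4  49.8] [0.    0.114 0.993 0.   ] [ 0.06 -0.91 -0.15] 0.036217815672083695
[[ 2.3000e-01  9.2000e-01  3.1000e-01  4.4543e+02]
 [ 9.7000e-01 -2.2000e-01 -7.0000e-02  1.9991e+02]
 [ 0.0000e+00  3.2000e-01 -9.5000e-01  1.9247e+02]
 [ 0.0000e+00  0.0000e+00  0.0000e+00  1.0000e+00]]
```

View pics/w3.png

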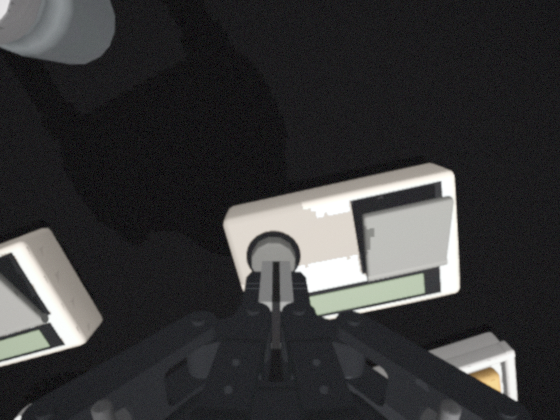

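View pics/s3.png

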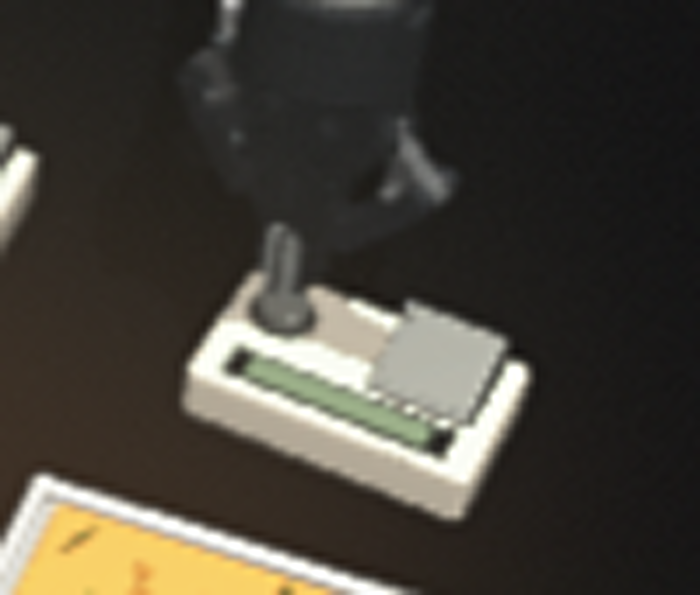

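The wrist view shows the tip at (275,262) right over the key at (273,253), and the scene view agrees; the flap is clear. Pressing slowly.

move_arm:
  targets:
    - {"offset": [0, 0, -4], "dr": [0, 0, 0]}
    - {"offset": [0, 0, -4], "dr": [0, 0, 0]}
    - {"offset": [0, 0, -2], "dr": [0, 0, 0]}
    - {"offset": [0, 0, -2], "dr": [0, 0, 0]}
    - {"offset": [0, 0, -1], "dr": [0, 0, 0]}
    - {"offset": [0, 0, 0], "dr": [0, 0, 0]}

```text
clock: 3.5
tool_pos: [522.2, 180.9, 36.3]
tool_rot: [-0.0, 0.114, 0.993, -0.0]
wrist_force: [-2.1, 0.1, 3.0]
width: 0.0
```

move_arm:
  targets:
    - {"offset": [0, 0, -1], "dr": [0, 0, 0]}
    - {"offset": [0, 0, -1], "dr": [0, 0, 0]}
    - {"offset": [0, 0, 0], "dr": [0, 0, 0]}

```text
clock: 3.8
tool_pos: [522.2, 180.9, 34.3]
tool_rot: [-0.0, 0.114, 0.993, -0.0]
wrist_force: [-1.7, -0.3, 3.0]
width: -0.4
```

move_arm:
  targets:
    - {"offset": [0, 0, -1], "dr": [0, 0, 0]}
    - {"offset": [0, 0, 0], "dr": [0, 0, 0]}

```text
clock: 4.0
tool_pos: [522.3, 180.9, 33.3]
tool_rot: [-0.0, 0.114, 0.993, -0.0]
wrist_force: [-2.2, -1.1, 3.4]
width: 0.0
```

move_arm:
  targets:
    - {"offset": [0, 0, -0.5], "dr": [0, 0, 0]}
    - {"offset": [0, 0, 0], "dr": [0, 0, 0]}

```text
clock: 4.2
tool_pos: [522.3, 181.0, 33.0]
tool_rot: [-0.0, 0.114, 0.993, -0.0]
wrist_force: [-1.8, -1.0, 5.4]
width: -0.2
```

move_arm:
  targets:
    - {"offset": [0, 0, -0.5], "dr": [0, 0, 0]}
    - {"offset": [0, 0, 0], "dr": [0, 0, 0]}

```text
clock: 4.4
tool_pos: [522.3, 180.9, 33.0]
tool_rot: [-0.0, 0.114, 0.993, -0.0]
wrist_force: [-3.6, -1.6, 8.7]
width: 0.0
```

The key bottomed out at z 33.0 with about 8.7 N. Now letting it up and lifting clear.

move_arm:
  targets:
    - {"offset": [0, 0, 2], "dr": [0, 0, 0]}
    - {"offset": [0, 0, 6], "dr": [0, 0, 0]}
    - {"offset": [0, 0, 12], "dr": [0, 0, 0]}
    - {"offset": [0, 0, 20], "dr": [0, 0, 0]}
    - {"offset": [0, 0, 10], "dr": [0, 0, 0]}
    - {"offset": [0, 0, 0], "dr": [0, 0, 0]}
    - {"offset": [0, 0, 0], "dr": [0, 0, 0]}

```text
clock: 5.1
tool_pos: [522.4, 181.1, 82.4]
tool_rot: [0.0, 0.114, 0.993, 0.0]
wrist_force: [-1.2, -0.5, -0.1]
width: -0.2
```

```bash
python3 w.py w4
```

```text
5.1 [522.4 181.1  82.4] [0.    0.114 0.993 0.   ] [-1.18 -0.49 -0.14] -0.17248038904915472
[[ 2.3000e-01  9.2000e-01  3.1000e-01  4.4527e+02]
 [ 9.7000e-01 -2.2000e-01 -7.0000e-02  1.9963e+02]
 [ 0.0000e+00  3.2000e-01 -9.5000e-01  2.2504e+02]
 [ 0.0000e+00  0.0000e+00  0.0000e+00  1.0000e+00]]
```

View pics/w4.png

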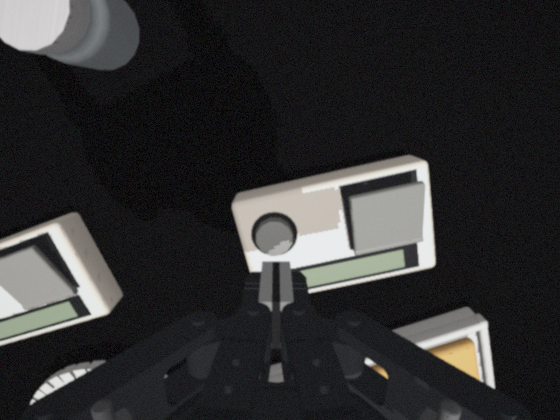

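The key at (274,233) is up again, the flap at (348–424, 180–250) is still raised, and the timer hasn't moved. Moving over the flap's free edge.

move_arm:
  targets:
    - {"offset": [-4, 23, 0], "dr": [0, 0, 0]}
    - {"offset": [-4, 23, 0], "dr": [0, 0, 0]}
    - {"offset": [-4, 22, 0], "dr": [0, 0, 0]}
    - {"offset": [0, 0, -14], "dr": [0, 0, 0]}
    - {"offset": [0, 0, -10], "dr": [0, 0, 0]}
    - {"offset": [0, 0, 0], "dr": [0, 0, 0]}
    - {"offset": [0, 0, 0], "dr": [0, 0, 0]}

```text
clock: 5.85
tool_pos: [510.1, 248.5, 57.7]
tool_rot: [-0.001, 0.114, 0.993, -0.0]
wrist_force: [0.1, -0.3, 0.0]
width: -0.0
```

```bash
python3 w.py w5
python3 - <<'E'
from h import ray
import numpy as np
d=np.load("w4.npz");a=[d['K'],d['D'],d['T']]
print(ray([[346,190],[424,180]],*a,48),ray([[274,233]],*a,39))
E
```

```text
5.85 [510.1 248.5  57.7] [-0.001  0.114  0.993 -0.   ] [ 0.06 -0.32  0.02] -0.001355760909682793
[[ 2.3000e-01  9.2000e-01  3.1000e-01  4.3321e+02]
 [ 9.7000e-01 -2.2000e-01 -7.0000e-02  2.6719e+02]
 [-0.0000e+00  3.1000e-01 -9.5000e-01  2.0046e+02]
 [ 0.0000e+00  0.0000e+00  0.0000e+00  1.0000e+00]]
[[498.61943207 227.83255916  48.        ]
 [502.79908755 271.93192398  48.        ]] [[518.20198892 181.72998073  39.        ]]
```

View pics/w5.png

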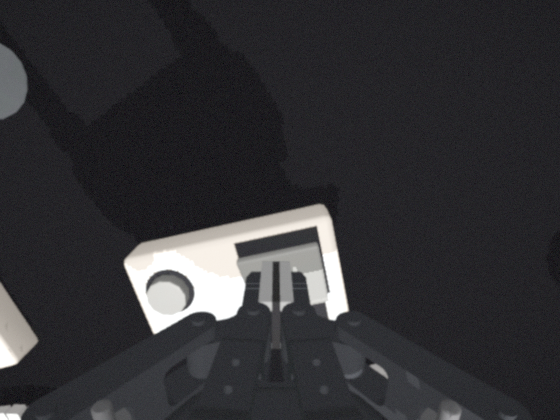

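The tip at (275,262) sits over the middle of the flap just inside its free edge, with the key at (168,292) untouched. Pressing down slowly.

move_arm:
  targets:
    - {"offset": [0, 0, -4], "dr": [0, 0, 0]}
    - {"offset": [0, 0, -3], "dr": [0, 0, 0]}
    - {"offset": [0, 0, -2], "dr": [0, 0, 0]}
    - {"offset": [0, 0, -2], "dr": [0, 0, 0]}
    - {"offset": [0, 0, -2], "dr": [0, 0, 0]}
    - {"offset": [0, 0, -2], "dr": [0, 0, 0]}
    - {"offset": [0, 0, 0], "dr": [0, 0, 0]}

```text
clock: 6.6
tool_pos: [510.1, 249.0, 43.1]
tool_rot: [-0.0, 0.114, 0.993, -0.0]
wrist_force: [-0.4, 0.7, 1.0]
width: 0.2
```

move_arm:
  targets:
    - {"offset": [0, 0, -1.5], "dr": [0, 0, 0]}
    - {"offset": [0, 0, -1.5], "dr": [0, 0, 0]}
    - {"offset": [0, 0, -1], "dr": [0, 0, 0]}
    - {"offset": [0, 0, -1], "dr": [0, 0, 0]}
    - {"offset": [0, 0, 0], "dr": [0, 0, 0]}

```text
clock: 7.1
tool_pos: [510.5, 249.1, 38.1]
tool_rot: [0.0, 0.114, 0.993, 0.0]
wrist_force: [-0.6, 0.4, 0.6]
width: -0.3
```

move_arm:
  targets:
    - {"offset": [0, 0, -1], "dr": [0, 0, 0]}
    - {"offset": [0, 0, -0.5], "dr": [0, 0, 0]}
    - {"offset": [0, 0, 0], "dr": [0, 0, 0]}

```text
clock: 7.4
tool_pos: [510.5, 249.1, 36.8]
tool_rot: [0.0, 0.114, 0.993, 0.0]
wrist_force: [-0.7, 0.2, 1.0]
width: -0.2
```

move_arm:
  targets:
    - {"offset": [0, 0, -0.5], "dr": [0, 0, 0]}
    - {"offset": [0, 0, 0], "dr": [0, 0, 0]}

```text
clock: 7.6
tool_pos: [510.5, 249.1, 36.3]
tool_rot: [0.0, 0.114, 0.993, 0.0]
wrist_force: [-0.2, 0.2, 1.3]
width: 0.1
```

move_arm:
  targets:
    - {"offset": [0, 0, -0.5], "dr": [0, 0, 0]}
    - {"offset": [0, 0, 0], "dr": [0, 0, 0]}

```text
clock: 7.8
tool_pos: [510.5, 249.1, 36.0]
tool_rot: [0.0, 0.114, 0.993, 0.0]
wrist_force: [-1.6, 0.2, 2.2]
width: -0.2
```

move_arm:
  targets:
    - {"offset": [0, 0, -0.5], "dr": [0, 0, 0]}
    - {"offset": [0, 0, 0], "dr": [0, 0, 0]}
    - {"offset": [0, 0, 0], "dr": [0, 0, 0]}

```text
clock: 8.1
tool_pos: [510.5, 249.1, 35.9]
tool_rot: [0.0, 0.114, 0.993, 0.0]
wrist_force: [-2.0, -0.8, 5.9]
width: 0.1
```

```bash
python3 w.py w6
```

```text
8.1 [510.5 249.1  35.9] [0.    0.114 0.993 0.   ] [-2.01 -0.82  5.87] 0.051314385048325736
[[ 2.3000e-01  9.2000e-01  3.1000e-01  4.3330e+02]
 [ 9.7000e-01 -2.2000e-01 -7.0000e-02  2.6762e+02]
 [ 0.0000e+00  3.2000e-01 -9.5000e-01  1.7857e+02]
 [ 0.0000e+00  0.0000e+00  0.0000e+00  1.0000e+00]]
```

View pics/w6.png

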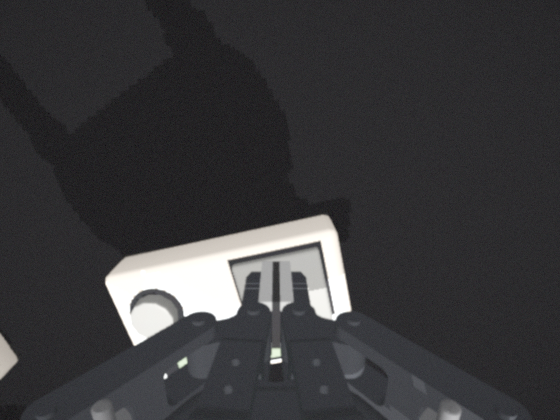

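The flap bottomed at z 35.9 with about 6 N, and the picture shows it flat in its recess at (280,275) with the key up at (155,313). Drawing back straight up.

move_arm:
  targets:
    - {"offset": [0, 0, 2], "dr": [0, 0, 0]}
    - {"offset": [0, 0, 6], "dr": [0, 0, 0]}
    - {"offset": [0, 0, 16], "dr": [0, 0, 0]}
    - {"offset": [0, 0, 30], "dr": [0, 0, 0]}
    - {"offset": [0, 0, 40], "dr": [0, 0, 0]}
    - {"offset": [0, 0, 40], "dr": [0, 0, 0]}
    - {"offset": [-20, 30, 30], "dr": [0, 0, 0]}
    - {"offset": [-30, 30, 0], "dr": [0, 0, 0]}
    - {"offset": [-40, 40, 0], "dr": [0, 0, 0]}
    - {"offset": [0, 0, 0], "dr": [0, 0, 0]}
    - {"offset": [0, 0, 0], "dr": [0, 0, 0]}

```text
clock: 9.25
tool_pos: [424.4, 345.1, 199.6]
tool_rot: [0.0, 0.113, 0.994, 0.0]
wrist_force: [0.0, -0.5, -0.6]
width: 0.2
```

```bash
python3 w.py w7
python3 - <<'E'
from workcell import ctrl
import cv2,numpy as np
f=ctrl.snapshot("scene")["frame"];t=ctrl.snapshot("top")["frame"]
A=cv2.resize(f[160:275,180:390,::-1],(760,416),interpolation=cv2.INTER_CUBIC);cv2.imwrite("pics/s7.png",A)
for n,g in(("scene",f),("top",t)):
    o=np.load(n+"0.npz")["f"];m=(cv2.absdiff(o,g).max(2)>40).astype(np.uint8)
    k,l,s,c=cv2.connectedComponentsWithStats(m)
    print(n,[(x[:4].tolist(),int(x[4])) for x in s[1:] if x[4]>15])
cv2.imwrite("pics/t7.png",t[:,:,::-1])
E
```

```text
9.25 [424.4 345.1 199.6] [0.    0.113 0.994 0.   ] [ 0.04 -0.53 -0.62] 0.19027487524947373
[[ 2.2000e-01  9.2000e-01  3.1000e-01  3.4712e+02]
 [ 9.7000e-01 -2.1000e-01 -7.0000e-02  3.6341e+02]
 [ 0.0000e+00  3.2000e-01 -9.5000e-01  3.4222e+02]
 [ 0.0000e+00  0.0000e+00  0.0000e+00  1.0000e+00]]
scene [([399, 0, 17, 21], 190), ([423, 0, 20, 34], 182), ([357, 0, 129, 132], 3800), ([452, 0, 5, 7], 23), ([475, 0, 85, 156], 3589), ([514, 0, 25, 9], 64), ([372, 24, 33, 63], 234), ([452, 59, 25, 19], 226), ([539, 65, 21, 31], 111), ([437, 83, 16, 45], 73), ([447, 99, 10, 14], 59), ([320, 101, 30, 37], 556), ([346, 101, 5, 6], 16), ([358, 105, 48, 30], 574), ([384, 109, 6, 8], 31), ([411, 123, 31, 19], 254), ([314, 135, 9, 7], 28), ([346, 143, 19, 17], 221), ([322, 147, 17, 7], 68), ([396, 154, 6, 7], 22), ([428, 164, 11, 11], 64), ([403, 180, 8, 14], 74), ([473, 194, 22, 12], 108), ([347, 233, 16, 8], 50)]
top [([0, 218, 122, 202], 12211), ([170, 228, 17, 14], 41), ([115, 269, 16, 12], 91), ([242, 404, 7, 6], 17), ([237, 408, 19, 12], 122), ([264, 409, 31, 11], 238)]
```

View pics/s7.png

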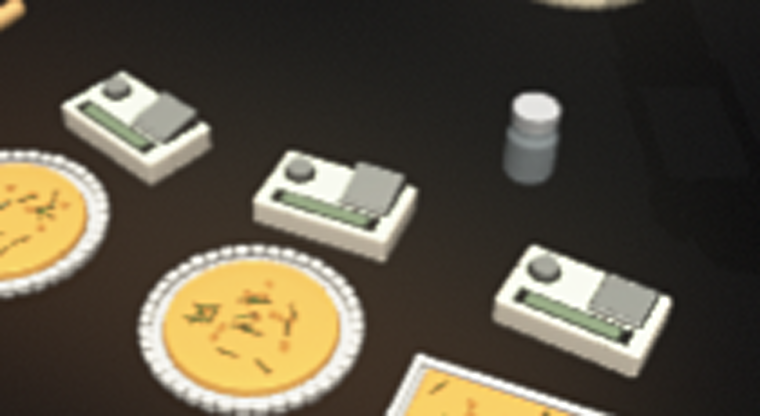

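View pics/w7.png

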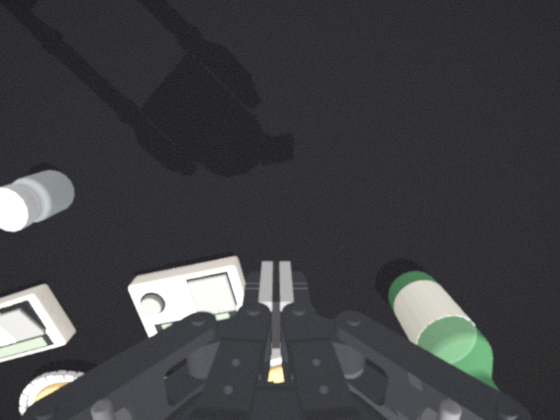

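View pics/t7.png

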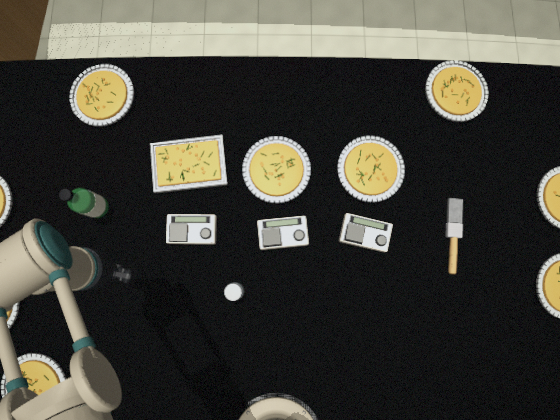

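The scene view shows the tray timer's flap flat at (625,300) and its key up at (545,268), while the other two flaps are still raised. In the top view the only change besides the arm and its shadow is at that flap, (170–187, 228–242). The arm is well clear, so I'm handing in.

```bash
python3 -c "
from workcell import ctrl
print(ctrl.sign_off())"
```

```text
the job is handed in; nothing more can be done
None
```

I restarted the tray's timer and handed the job in at about 9.4 s. It reports no verdict.

- **Clear key:** I pressed it with the shut fingertips until it bottomed at tip height 33.0 mm, with about 9 N vertically at most. After letting it up, the wrist picture showed the key up and the flap still raised.
- **Start flap:** I pressed it near its free edge until it bottomed at 35.9 mm with about 6 N, then drew the arm back clear.
- **Last pictures:** The flap lies flat and the key is up. The other two timers' flaps are still raised. In the top view, the only change apart from the arm and its shadow is at that flap, so nothing else visibly moved.
- **Disagreements:** The first move call was refused because I left out the turn values, so nothing moved then. The top and wrist cameras disagreed by about 3 mm on the timer's sideways position. A last wrist reading put the key about 4 mm nearer the robot than my aim. Both presses still landed on the parts.

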